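# Turn the wrongly nested tote and lock it on the stack

### The arm

A 7-joint arm with a two-finger parallel gripper is mounted at the origin on the work surface. World frame = base frame: x ahead of the robot, y to its left, z up, the work surface at z = 0. Lengths are in m, angles in rad, forces in N, time in s.
With the tool pointing down it reaches from about 0.425 to 1.025 m from the base axis. Payload 9.4 kg.
Tool frame: the origin (TCP) lies on the centre line of the jaws, within the pads' length; the fingertips stand 19 mm ahead of it and the grasp point (between the pads) is the TCP (tips_ahead is the distance from the TCP to the fingertips, in m); z points along the fingers, y is the line along which they close (so a half turn about z gives the same grasp; the last joint's range is limited). The gripper opens to 85 mm and grips with 20 to 120 N. Pads are 22 mm wide; open, the fingers measure 114 mm over their backs; the gripper's body (76 mm by 85 mm) begins 54 mm behind the grasp point. The pads swing forward as they close: fully open they stand 13 mm farther back than shut.
Start: joints at [-1.354, 0.599, -0.003, 1.599, 0.002, 0.943, -0.08], TCP at [0.21, 0.694, 0.25] pointing down, gripper open.
Joint ranges: [-2.57, 2.57], [-0.35, 1.97], [-1.29, 1.29], [0.11, 2.56], [-1.05, 4.19], [0.11, 1.86], [-2.63, 2.63]. Speed limits (rad/s): [2.22, 2.22, 3.01, 3.01, 3.14, 3.14, 3.14].

### API

Orientations are given as a 3x3 rotation matrix whose columns are the frame's x, y, z axes.
In Python, from workcell import state, camera, finish_job, spot_in, outline_of, tip_of, tips_ahead gives the robot as it stands.
- The arm moves only by the shell command python3 -m crank 'ROWS'. ROWS is a JSON object of lists of equal length, an entry for each row: "travel": the shift along the tool's x, y, z as a fraction of full scale, a list of three; "rot": the turn, a rotation vector about the tool's x, y, z as a fraction of full scale, a list of three; "hand": the opening, from -1 (shut) to 1 (fully open). In form: {"travel": [[x, y, z], ...], "rot": [[rx, ry, rz], ...], "hand": [hand, ...]}. A call has 1 to 5 rows; each row shifts and turns the commanded pose from where the row before left it, along the tool's axes as they then stand; what a row does not reach is not made up. Full scale, the value 1, is 50 mm for a shift and 0.08 rad for a turn. A row lasts 1/10 s, in which the tool goes at most 50 mm and 8.59 degrees, less where a joint would pass 70% of its speed; a pose out of reach is approached as far as the arm can. A call with a number of a shift or a turn outside -1 to 1 is refused whole. A call with a gripper value outside its range is refused whole. The fingers move at their own pace and stop on an object; the grip force is fixed at half the most. Time passes only in rows, so rows that do not move let the fingers close. It gives the time, the measured TCP pose, the force, the opening and the grip force at its end, in the units of the state.
- state(): the state, without advancing time (a new reading comes with each control period).
- camera(name): name is "scene" or "side" or "wrist"; returns a dict with "frame" (384x512x3 uint8, red, green, blue), "fx", "fy", "cx", "cy" (pixels), "rvec" (rotation vector, rad) and "tvec" (3), from world to camera coordinates, as OpenCV has them; the wrist camera has in their place "hand_eye" (4x4, takes a point from camera to tool coordinates, whose origin is the TCP and whose axes are the flange's). Camera axes: x right, y down, z forward; pixel columns grow to the right and rows downward; lengths in m; the calibration is good to about 2 mm. A picture is of the moment at which its call begins: read the wrist's pose just before it. There is no depth.
- finish_job(): hands the job in; it is judged then, once.
Trained networks look in a picture, given as the dict that the camera call returned (one of the last four; its "shot" number tells which), for a name from the list of things; names that differ only in an ending like _2 or _b are one class to them, and where a whole thing is asked for, a point or a joint stands for the part that bears it (a point fixed in the world has none). Each returns a list of dicts, best first, with "confidence" (0 to 1); they miss things now and then, are a little off and sometimes report something else, mostly with a low value. They report only what shows in the picture. A call takes as long as a camera call. They do not tell look-alikes from the thing itself.
- spot_in(name, picture): "point" ([x, y, z] in m, in world coordinates, good to about 4 mm: the middle of the surface that is visible of it).
- outline_of(name, picture): "region" (384x512 bool, what is visible of it).
- tip_of(name, picture): "point" ([x, y, z] in m, in world coordinates, good to about 4 mm: a listed point, or the origin of a listed thing).
The state is a dict: "time_s": time; "joint_pos": joint angles; "joint_vel": joint speeds; "joint_efforts": joint torques, N m; "eef_pos": TCP position; "eef_rot": TCP orientation; "force": force on the tool from outside, world axes, zero at the start; "moment": the same for the moment, N m; "grip_width": finger opening in m; "gripper_force": force on a finger pad.
Only numpy, scipy, OpenCV 4.12 (cv2) and the standard library are available. Lean on these libraries where they do the work, as an engineer would, in place of code of your own. Each camera call takes 0.05 s, during which the arm holds its last target. There are 200 camera calls.

### The job

The blue tote was put into the grey one the wrong way round, so it has nested and its floor is sitting on the granite setts. Lift it out, turn it end for end so that the orange ends are opposite, and stack it on the grey tote: tilt it and toe its plain end in under the two orange locking lugs, push it home against the end, then lower its front until it stands level on the stacking seats inside the rim. Set it down rather than drop it, keep the sample and the steel point in it, leave the grey tote where it stands, and do not disturb the other things on the bench.

Things in the scene. Friction and masses are not known exactly. Their poses are not given: they have to be found in the camera images.
- lower_tote: Grey stack-nest tote on the bench, full of granite setts (tops 56 mm up); 1.9 kg. Origin: centre of underside; x along its length to the orange front end, z up. Rim 195 (x) x 131 (y) mm outside, 177 x 113 inside, 100 mm high; underside 168 x 104, floor 4 mm; walls 3 mm, leaning 0.09 mm per mm, wider at the top. Two hollow columns inside each long wall, at x = +60 and -28 mm.
- lower_tote_seats (a point): Centre of the plane of the grey tote's four stacking seats: flat tops of the columns, 22 mm long, 45 to 57 mm off the centre line, 92 mm above its underside, 8 mm below the rim's top. A tote turned end for end rests here by its underside; play 2.5 mm either way in y (2 mm pads on the rim above each seat); home against the front end its middle lies 3 to 4.5 mm from here towards the front.
- lower_tote_front (a point): Middle of the top of the orange front end of the grey tote's rim, 93 mm from its middle along x, 100 mm up. Two locking lugs lie on the rim here, 30 mm either side: 16 mm wide, 5 mm thick, undersides 8 mm above the seats, reaching 10 mm inwards over the mouth, which leaves 167 mm: a tote cannot come straight down; its back end must go in under them tilted, front end about 20 mm up.
- upper_tote: Blue tote of the same shape and frame, 0.26 kg, carrying loose things of about 0.26 kg (40 per cent more or less), under 40 mm high. Its plain back end (-x) has two slots for the lugs, 26 mm wide, from 4 to 16 mm above the underside, 30 mm off centre. It starts nested in the grey one, facing the same way, its underside on the setts, 0.5 mm of play around it; lifted straight up 50 mm it is clear.
- upper_tote_front (a point): Middle of the top of the orange front end of the blue tote's rim, 93 mm from its middle along its own x, 100 mm above its underside.
- upper_tote_left (a point): Middle of the top of the blue tote's long rim on its own +y side, 61 mm off centre. The rim is an upright band 9 mm thick and 16 mm high, to be pinched across its thickness; plain within 15 mm of here. Pinched here with 80 N or more, the tote sags by one or two degrees and gives a little in the fingers.
- upper_tote_right (a point): The same on its own -y side.
- sample: Loose granite sample block 60 x 42 x 34 mm in the blue tote; origin at the centre of its underside.
- point: Loose steel mason's point, 116 mm long and 12 mm thick, lying along the blue tote; origin at the middle of its underside.
- spare_tote: Green empty tote of the same shape, bystander; origin at the centre of its underside.
- mallet: Round wooden mallet standing on its head, 90 mm across, 210 mm high, bystander; origin under its centre.
- offcut: Granite offcut 120 x 85 x 55 mm, bystander; origin under its centre.
- tin: Aluminium tin with pencils, 72 mm across, 145 mm high, bystander; origin under its centre.
- chisel_a: Chisel with wooden handle, 200 mm long, lying on the bench, bystander; origin at its handle end.
- chisel_b: Steel pitching chisel, 190 mm long, lying on the bench, bystander; origin at its middle.
- brush: Bench brush lying on the bench, bystander.
Things that resemble listed ones, but are neither listed nor needed, are in the scene too. Several things have the shape of the upper_tote; the one meant has the colours described above.

How it is judged:
On the way:
1. the blue tote is lifted right out of the grey one ((z of upper_tote in the frame of lower_tote above 0.102 m or horizontal distance between upper_tote and lower_tote above 0.15 m)), for 0.1 s.
At the end, for the whole second after the job is handed in: Blue tote at rest on the grey one's seats, orange ends opposite: underside 92 mm (+-4) above the grey one's, its middle 0 to 8 mm towards the lugs and within 6 mm sideways, parallel within 0.06 rad, both level within 0.035 rad; sample and point in it; grey tote within 40 mm of its start (z of upper_tote in the frame of lower_tote between 0.088 and 0.096 m and x of upper_tote in the frame of lower_tote between 0 and 0.008 m and y of upper_tote in the frame of lower_tote between -0.006 and 0.006 m and x of upper_tote_front in the frame of lower_tote below -0.08 m and angle between the x axis of upper_tote and the x axis of lower_tote, either way round below 0.06 rad and angle between each of upper_tote, lower_tote's own z axis and vertical below 0.035 rad and height (world z) of lower_tote below 0.006 m and distance of lower_tote from where it was at the start of the episode below 0.04 m and linear speed of upper_tote below 0.02 m/s and z of sample in the frame of upper_tote between -0.005 and 0.06 m and horizontal distance between each of sample, point and upper_tote below 0.085 m and z of point in the frame of upper_tote between -0.005 and 0.06 m); the robot touches nothing.
It fails at once if the blue tote is dropped: nothing of the robot touches it while its underside is more than 115 mm above the bench (height (world z) of upper_tote above 0.115 m and contact force between each of the fingers, the arm and upper_tote below 0.02 N).
It fails at once if the blue tote is tipped by more than 0.6 rad (angle between upper_tote's own z axis and vertical above 0.6 rad).
It fails at once if the grey tote is shoved by more than 60 mm or tipped (distance of lower_tote from where it was at the start of the episode above 0.06 m or angle between lower_tote's own z axis and vertical above 0.3 rad).
It fails at once if another thing on the bench is moved by more than 30 mm (distance of any of spare_tote, mallet, offcut, tin, chisel_a, chisel_b, brush from where it was at the start of the episode above 0.03 m).
It also fails if it takes over 54 s, if anything falls off the work surface, if the arm or the gripper's body presses on something with over 40 N, if the wrist force passes 120 N, or if a joint passes its speed limit or range.

## Working session

There is one attempt and no reset: what is moved stays moved. The work goes in short steps, Python scripts to look and compute and a shell command to move; the robot and the scene stay as the last step left them, time stands still between calls to the robot, and variables do not carry over. Pictures are saved under pics/ and viewed, at most 10 in all, crops included, and the job is handed in when it is done.

```bash
mkdir -p pics
cat > h.py <<'E'
import numpy as np,cv2
from workcell import *
def look(cam,names):
    p=camera(cam)
    for n in names:
        for f in (tip_of,):
            for r in f(n,p)[:3]: print(cam,n,np.round(r["point"],4),round(r["confidence"],2))
    return p
def save(p,n,s=1.5):
    cv2.imwrite("pics/"+n,cv2.resize(p["frame"][:,:,::-1],None,fx=s,fy=s))
def st():
    s=state();print(round(s["time_s"],2),np.round(s["eef_pos"],4),np.round(s["eef_rot"],3).tolist(),"F",np.round(s["force"],1),"M",np.round(s["moment"],2),"w",round(s["grip_width"],4),s["gripper_force"],np.round(s["joint_pos"],2));return s
E
python3 - <<'E'
from h import *
st()
N=["lower_tote","lower_tote_front","lower_tote_seats","upper_tote","upper_tote_front","upper_tote_left","upper_tote_right","spare_tote","mallet","tin","offcut"]
a=look("scene",N);b=look("side",N)
save(a,"a.png");save(b,"b.png")
E
```

```text
0.0 [0.2098 0.6935 0.2494] [[-0.957, 0.29, -0.0], [0.29, 0.957, -0.002], [-0.0, -0.002, -1.0]] F [ 0.   0.6 -0.3] M [-0.02  0.01 -0.03] w 0.0856 0.0 [-1.35  0.6  -0.    1.6   0.    0.94 -0.08]
scene lower_tote_front [0.6172 0.0759 0.1013] 0.68
scene lower_tote_seats [0.5278 0.0844 0.0884] 0.93
scene upper_tote [0.5276 0.083  0.0602] 0.86
scene upper_tote [0.5402 0.146  0.1534] 0.65
scene upper_tote [ 0.3846 -0.1368  0.0016] 0.64
scene upper_tote_front [ 0.3523 -0.0465  0.1013] 0.89
scene upper_tote_front [0.6208 0.0747 0.1542] 0.58
scene upper_tote_left [0.5409 0.146  0.1512] 0.82
scene upper_tote_left [ 0.3147 -0.1481  0.1036] 0.74
scene upper_tote_right [0.5185 0.0253 0.1581] 0.81
scene upper_tote_right [ 0.4361 -0.1203  0.0979] 0.79
scene spare_tote [ 0.4841 -0.3729  0.0012] 0.58
scene mallet [ 0.5331  0.3971 -0.0015] 0.56
scene mallet [0.5285 0.0841 0.0566] 0.43
scene mallet [0.6193 0.0743 0.1541] 0.43
scene tin [0.4032 0.3747 0.0038] 0.6
scene offcut [ 6.680e-01  3.626e-01 -2.000e-04] 0.89
side lower_tote [5.285e-01 8.750e-02 2.000e-04] 0.65
side lower_tote_front [0.5265 0.0894 0.0547] 0.16
side upper_tote [ 0.3776 -0.1373  0.0007] 0.96
side upper_tote [0.5266 0.0857 0.0521] 0.63
side upper_tote_front [ 0.3535 -0.0456  0.1029] 0.84
side upper_tote_front [0.6214 0.07   0.1528] 0.81
side upper_tote_left [0.5402 0.1469 0.155 ] 0.94
side upper_tote_left [ 0.3161 -0.147   0.1026] 0.6
side upper_tote_right [ 0.4349 -0.1181  0.0977] 0.81
side upper_tote_right [0.5209 0.0247 0.1542] 0.71
side upper_tote_right [ 6.328e-01 -4.286e-01 -4.000e-04] 0.45
side spare_tote [ 0.4813 -0.3722 -0.0011] 0.91
side spare_tote [0.5342 0.3933 0.0009] 0.74
side mallet [ 0.5345  0.3925 -0.003 ] 0.96
side tin [0.3993 0.3754 0.0039] 0.94
side tin [ 0.6689 -0.2747 -0.0009] 0.49
side tin [0.6184 0.0735 0.1541] 0.47
```

View pics/a.png

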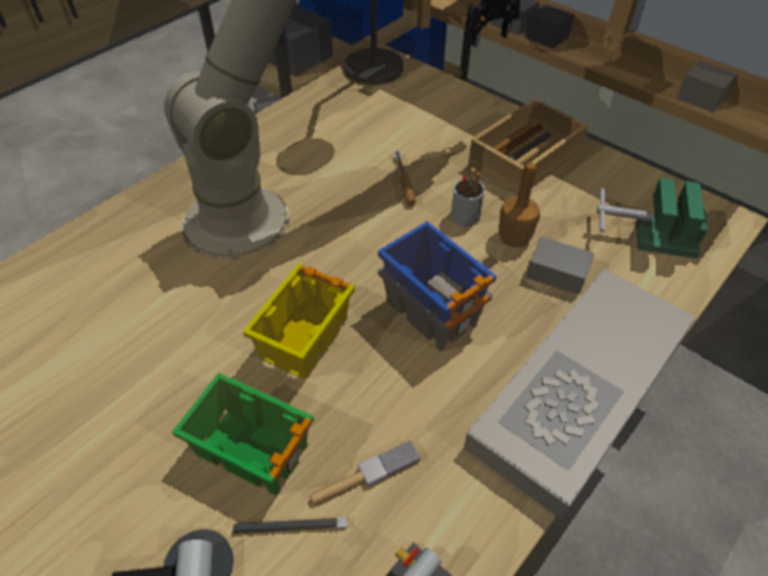

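View pics/b.png

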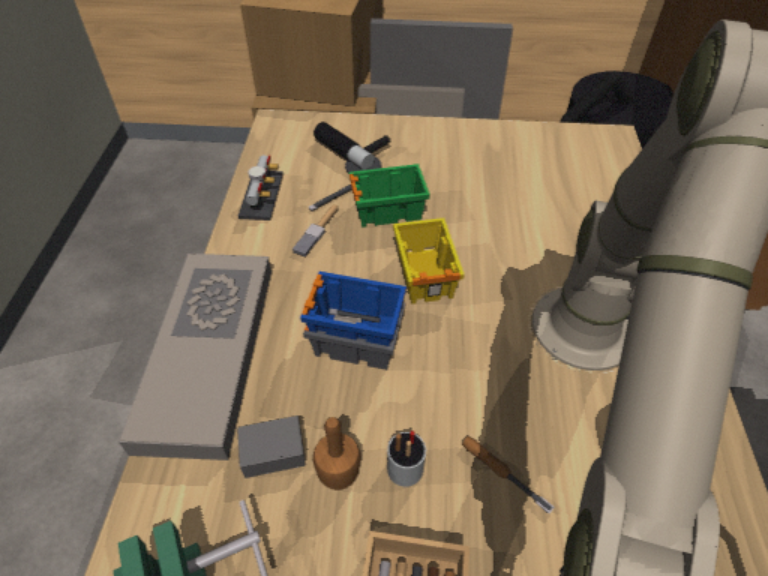

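The blue tote is nested at about (430,270) in a.png, with its orange end at (470,295) facing +x. The yellow tote at (300,320) is a look-alike. I'll raise the arm and go over the blue tote.

```bash
python3 -m crank '{"travel":[[0,0,-1],[0,0,-1],[0,0,-1],[-0.68,-0.66,0],[-0.68,-0.66,0]],"rot":[[0,0,0],[0,0,0],[0,0,0],[0,0,0],[0,0,0]],"hand":[1,1,1,1,1]}'
python3 -m crank '{"travel":[[-0.68,-0.66,0],[-0.68,-0.66,0],[-0.68,-0.66,0],[-0.68,-0.66,0],[-0.68,-0.66,0]],"rot":[[0,0,0],[0,0,0],[0,0,0],[0,0,0],[0,0,0]],"hand":[1,1,1,1,1]}'
python3 -m crank '{"travel":[[-0.68,-0.66,0],[-0.68,-0.66,0],[-0.68,-0.66,0],[-0.68,-0.66,0],[-0.68,-0.66,0]],"rot":[[0,0,0],[0,0,0],[0,0,0],[0,0,0],[0,0,0]],"hand":[1,1,1,1,1]}'
python3 -m crank '{"travel":[[-0.68,-0.66,0],[-0.68,-0.66,0],[0,0,0],[0,0,0]],"rot":[[0,0,0],[0,0,0],[0,0,-0.875],[0,0,-0.875]],"hand":[1,1,1,1]}'
python3 - <<'E'
from h import *
st()
N=["lower_tote_front","upper_tote","upper_tote_front","upper_tote_left","upper_tote_right"]
p=look("wrist",N);look("scene",N);look("side",N);save(p,"c.png");print(p["hand_eye"])
E
```

```text
time_s: 1.7
eef_pos: [0.2556, 0.6113, 0.4018]
eef_rot: [[-0.958, 0.287, 0.001], [0.287, 0.958, 0.003], [0.0, 0.003, -1.0]]
force: [0.8, -1.3, -0.3]
grip_width: 0.0852
gripper_force: 0.0
time_s: 2.2
eef_pos: [0.3715, 0.402, 0.4006]
eef_rot: [[-0.957, 0.29, 0.0], [0.29, 0.957, 0.001], [-0.0, 0.001, -1.0]]
force: [1.6, 0.4, -0.5]
grip_width: 0.0854
gripper_force: 0.0
time_s: 2.7
eef_pos: [0.4864, 0.1949, 0.4007]
eef_rot: [[-0.957, 0.289, 0.001], [0.289, 0.957, 0.001], [-0.001, 0.001, -1.0]]
force: [0.5, 0.4, -0.4]
grip_width: 0.0855
gripper_force: 0.0
time_s: 3.1
eef_pos: [0.5324, 0.1121, 0.4004]
eef_rot: [[-0.988, 0.154, 0.0], [0.154, 0.988, -0.0], [-0.0, -0.0, -1.0]]
force: [-0.6, 0.3, -0.6]
grip_width: 0.0853
gripper_force: 0.0
3.1 [0.5324 0.1121 0.4004] [[-0.988, 0.154, 0.0], [0.154, 0.988, -0.0], [-0.0, -0.0, -1.0]] F [-0.6  0.3 -0.6] M [-0.02  0.03  0.01] w 0.0853 0.0 [-0.49  0.23  0.22  1.83 -0.06  1.08  1.17]
wrist upper_tote [ 0.3774 -0.1329  0.0024] 0.93
wrist upper_tote [0.5262 0.089  0.057 ] 0.88
wrist upper_tote_front [ 0.3525 -0.0419  0.0987] 0.69
wrist upper_tote_front [0
[... 872 characters left out ...]
 [ 0.3758 -0.135  -0.    ] 0.89
side upper_tote [0.5253 0.0906 0.0546] 0.86
side upper_tote_front [0.6213 0.073  0.1535] 0.91
side upper_tote_front [ 0.3516 -0.0497  0.1009] 0.9
side upper_tote_left [0.54   0.1436 0.155 ] 0.9
side upper_tote_left [ 0.3177 -0.1468  0.1026] 0.75
side upper_tote_left [ 0.2822  0.3136 -0.0007] 0.24
side upper_tote_right [ 0.4361 -0.1213  0.0982] 0.95
side upper_tote_right [0.5208 0.0239 0.1561] 0.8
[[-7.63615677e-04 -9.54158690e-01 -2.99300202e-01  7.69284498e-02]
 [ 9.99999643e-01 -8.36688504e-04  1.15997925e-04 -6.31749689e-04]
 [-3.61101467e-04 -2.99300007e-01  9.54158989e-01 -1.22665248e-01]
 [ 0.00000000e+00  0.00000000e+00  0.00000000e+00  1.00000000e+00]]
```

View pics/c.png

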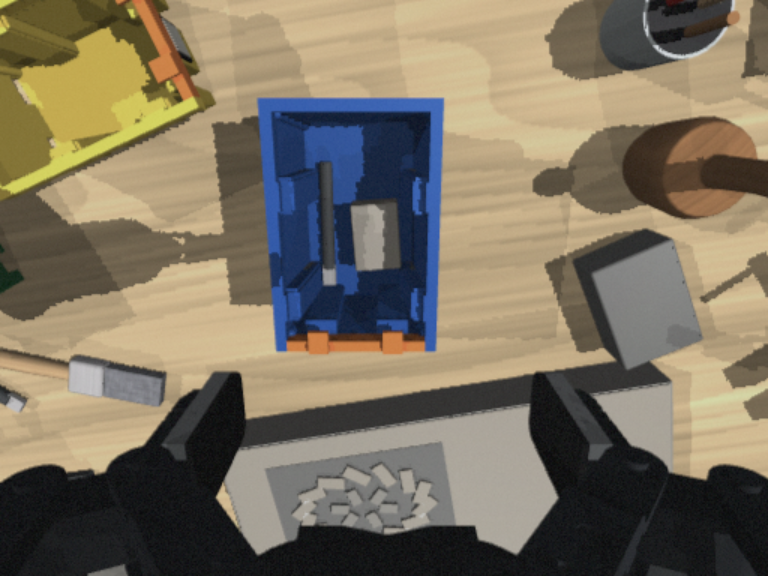

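The wrist view shows the blue rim with corners at about (259,98), (443,98), (436,351) and (275,351). The orange end is at the bottom, and the point and the sample are inside. I'll fit the rim rectangle to this view.

```bash
cat >> h.py <<'E'
def wrist_ray(p,s,uv,z):
    H=np.array(p["hand_eye"]);R=np.array(s["eef_rot"]);t=np.array(s["eef_pos"])
    uv=np.asarray(uv,float);d=np.c_[(uv[:,0]-p["cx"])/p["fx"],(uv[:,1]-p["cy"])/p["fy"],np.ones(len(uv))]
    d=d@H[:3,:3].T@R.T; o=R@H[:3,3]+t
    return o+d*((z-o[2])/d[:,2])[:,None]
def rimfit(p,s,seed,z):
    """rectangle 195x131 fitted to the rim outline; seed: 4 corner pixels TL TR BR BL (384x512)"""
    g=p["frame"].astype(float)
    hsv=cv2.cvtColor(p["frame"],cv2.COLOR_RGB2HSV)
    m=((hsv[...,0]>100)&(hsv[...,0]<130)&(hsv[...,1]>120)&(hsv[...,2]>60))|((hsv[...,0]<14)&(hsv[...,1]>190)&(hsv[...,2]>120))
    sel=np.zeros(m.shape,np.uint8);cv2.fillConvexPoly(sel,cv2.convexHull(np.int32(seed)),1);sel=cv2.dilate(sel,np.ones((13,13)))
    m=(m&(sel>0)).astype(np.uint8)
    c=max(cv2.findContours(m,cv2.RETR_EXTERNAL,cv2.CHAIN_APPROX_NONE)[0],key=cv2.contourArea)[:,0]
    w=wrist_ray(p,s,c,z)[:,:2]
    from scipy.optimize import least_squares
    def res(q):
        u=(w-q[:2])@np.array([[np.cos(q[2]),-np.sin(q[2])],[np.sin(q[2]),np.cos(q[2])]])
        a=np.abs(u)-np.array([.0975,.0655])*q[3]
        return np.max(a,axis=1)
    r=least_squares(res,[*w.mean(0),-.155,1],loss="soft_l1",f_scale=.001)
    return r.x,np.sqrt(np.mean(r.fun**2))
E
python3 - <<'E'
from h import *
s=st();p=camera("wrist")
sd=np.array([[259,98],[443,98],[436,351],[275,351]])/1.5
print(np.round(wrist_ray(p,s,sd,.156),4))
q,e=rimfit(p,s,sd,.156);print(np.round(q,4),e)
c,sn=np.cos(q[2]),np.sin(q[2]);print("left",q[:2]+.061*np.array([-sn,c]),"front",q[:2]+.093*np.array([c,sn]))
E
```

```text
4.0 [0.5318 0.1139 0.4003] [[-0.988, 0.153, 0.0], [0.153, 0.988, -0.0], [-0.0, -0.0, -1.0]] F [ 0.9 -0.4 -0.3] M [-0.01  0.02 -0.01] w 0.0853 0.0 [-0.49  0.23  0.22  1.83 -0.06  1.08  1.17]
[[0.4216 0.0402 0.156 ]
 [0.4414 0.1674 0.156 ]
 [0.6331 0.1384 0.156 ]
 [0.6128 0.0084 0.156 ]]
[ 0.5146  0.0792 -0.1699  0.8596] 0.017262712117161357
left [0.52491689 0.13933852] front [0.60626208 0.06349026]
```

```bash
sed -i 's/(hsv\[...,1\]>120)&(hsv\[...,2\]>60)/(hsv[...,1]>100)\&(hsv[...,2]>25)/; s/^    w=wrist_ray(p,s,c,z).*/    c=cv2.convexHull(np.argwhere(m)[:,::-1].astype(np.int32))[:,0]; k=np.zeros(m.shape,np.uint8);cv2.fillConvexPoly(k,c,1);c=cv2.findContours(k,0,cv2.CHAIN_APPROX_NONE)[0][0][:,0]; w=wrist_ray(p,s,c,z)[:,:2]/' h.py
python3 - <<'E'
from h import *
s=st();p=camera("wrist")
sd=np.array([[259,98],[443,98],[436,351],[275,351]])/1.5
q,e=rimfit(p,s,sd,.156);print(np.round(q,4),e)
c,sn=np.cos(q[2]),np.sin(q[2]);print("left",q[:2]+.061*np.array([-sn,c]),"front",q[:2]+.093*np.array([c,sn]))
E
```

```text
4.05 [0.5318 0.1139 0.4003] [[-0.988, 0.153, 0.0], [0.153, 0.988, -0.0], [-0.0, -0.0, -1.0]] F [-0.8 -0.2 -0.2] M [ 0.   -0.04  0.03] w 0.085 0.0 [-0.49  0.23  0.22  1.83 -0.06  1.08  1.17]
[ 0.5277  0.0861 -0.1543  0.9885] 0.00041515924944093385
left [0.53703046 0.14642337] front [0.61955052 0.07185502]
```

```bash
python3 -m crank '{"travel":[[0,0.66,0],[0,0,1],[0,0,1],[0,0,1],[0,0,0]],"rot":[[0,0,0],[0,0,0],[0,0,0],[0,0,0],[0,0,0]],"hand":[1,1,1,1,1]}'
python3 -m crank '{"travel":[[0,0,0.8],[0,0,0.6],[0,0,0.6],[0,0,0],[0,0,0]],"rot":[[0,0,0],[0,0,0],[0,0,0],[0,0,0],[0,0,0]],"hand":[1,1,1,1,1]}'
python3 -c "from h import *;st()"
```

```text
time_s: 4.6
eef_pos: [0.5337, 0.1458, 0.2451]
eef_rot: [[-0.988, 0.153, -0.009], [0.153, 0.988, -0.004], [0.009, -0.005, -1.0]]
force: [-0.3, 0.6, -0.0]
grip_width: 0.085
gripper_force: 0.0
time_s: 5.1
eef_pos: [0.5379, 0.1467, 0.1521]
eef_rot: [[-0.988, 0.153, 0.001], [0.153, 0.988, 0.0], [-0.001, 0.001, -1.0]]
force: [0.2, 0.7, -0.1]
grip_width: 0.0854
gripper_force: 0.0
5.1 [0.5379 0.1467 0.1521] [[-0.988, 0.153, 0.001], [0.153, 0.988, 0.0], [-0.001, 0.001, -1.0]] F [ 0.2  0.7 -0.1] M [-0.    0.01 -0.03] w 0.0854 0.0 [-0.47  0.54  0.14  2.08 -0.14  0.53  1.2 ]
```

```bash
python3 -m crank '{"travel":[[0,0,0.09],[0,0,0],[0,0,0],[0,0,0],[0,0,0]],"rot":[[0,0,0],[0,0,0],[0,0,0],[0,0,0],[0,0,0]],"hand":[1,-1,-1,-1,-1]}'
python3 -m crank '{"travel":[[0,0,0],[0,0,0],[0,0,0],[0,0,0],[0,0,0]],"rot":[[0,0,0],[0,0,0],[0,0,0],[0,0,0],[0,0,0]],"hand":[-1,-1,-1,-1,-1]}'
python3 -c "from h import *;st()"
```

```text
time_s: 5.6
eef_pos: [0.5369, 0.1466, 0.1462]
eef_rot: [[-0.988, 0.153, 0.0], [0.153, 0.988, 0.0], [-0.0, 0.0, -1.0]]
force: [-0.1, -0.5, 0.1]
grip_width: 0.0283
gripper_force: 0.0
time_s: 6.1
eef_pos: [0.537, 0.1467, 0.1465]
eef_rot: [[-0.988, 0.153, 0.0], [0.153, 0.988, 0.0], [-0.0, 0.0, -1.0]]
force: [-1.2, 0.9, 9.8]
grip_width: 0.0084
gripper_force: 58.7
6.1 [0.537  0.1467 0.1465] [[-0.988, 0.153, 0.0], [0.153, 0.988, 0.0], [-0.0, 0.0, -1.0]] F [-1.2  0.9  9.8] M [-0.84  0.53 -0.02] w 0.0084 58.73338736075311 [-0.46  0.55  0.14  2.09 -0.15  0.52  1.2 ]
```

```bash
python3 -m crank '{"travel":[[0,0,-0.2],[0,0,-0.2],[0,0,-0.3],[0,0,-0.3],[0,0,0]],"rot":[[0,0,0],[0,0,0],[0,0,0],[0,0,0],[0,0,0]],"hand":[-1,-1,-1,-1,-1]}'
python3 - <<'E'
from h import *
st();look("side",["upper_tote_left","upper_tote_right","upper_tote_front","lower_tote"]);look("scene",["upper_tote_left","upper_tote_right","upper_tote_front"])
E
```

```text
time_s: 6.6
eef_pos: [0.5376, 0.1469, 0.1977]
eef_rot: [[-0.988, 0.153, 0.003], [0.153, 0.988, 0.001], [-0.003, 0.002, -1.0]]
force: [0.3, 0.9, -5.6]
grip_width: 0.0079
gripper_force: 59.1
6.6 [0.5376 0.1469 0.1977] [[-0.988, 0.153, 0.003], [0.153, 0.988, 0.001], [-0.003, 0.002, -1.0]] F [ 0.3  0.9 -5.6] M [ 0.4  -0.07  0.01] w 0.0079 59.13346848145011 [-0.48  0.47  0.16  2.05 -0.13  0.63  1.18]
side upper_tote_left [0.5405 0.1439 0.2104] 0.66
side upper_tote_left [ 0.3157 -0.146   0.1014] 0.65
side upper_tote_right [ 0.4315 -0.1199  0.0978] 0.97
side upper_tote_right [0.5198 0.0234 0.2006] 0.85
side upper_tote_front [ 0.3522 -0.0468  0.0991] 0.67
side upper_tote_front [0.6216 0.0731 0.2031] 0.62
side lower_tote [ 0.5269  0.091  -0.0007] 0.65
scene upper_tote_left [ 0.3151 -0.1501  0.1027] 0.64
scene upper_tote_left [0.5391 0.1459 0.2026] 0.55
scene upper_tote_right [ 0.4366 -0.1178  0.097 ] 0.92
scene upper_tote_right [0.5186 0.0242 0.2018] 0.57
scene upper_tote_front [0.6166 0.0728 0.2021] 0.86
scene upper_tote_front [ 0.353  -0.0477  0.102 ] 0.62
```

```bash
python3 -m crank '{"travel":[[0,0,-0.5],[0,0,-0.5],[0,0,-0.4],[0,-0.5,0],[0,-0.7,0]],"rot":[[0,0,0],[0,0,0],[0,0,0],[0,0,0],[0,0,0]],"hand":[-1,-1,-1,-1,-1]}'
python3 -m crank '{"travel":[[0,-0.7,0],[0,-0.5,0],[0,0,0],[0,0,0],[0,0,0]],"rot":[[0,0,0],[0,0,0],[0,0,0.4],[0,0,0.8],[0,0,1]],"hand":[-1,-1,-1,-1,-1]}'
python3 -c "from h import *;st()"
```

```text
time_s: 7.55
eef_pos: [0.528, 0.0887, 0.2662]
eef_rot: [[-0.989, 0.15, 0.001], [0.15, 0.989, 0.001], [-0.001, 0.001, -1.0]]
force: [0.4, -0.2, -5.8]
grip_width: 0.0083
gripper_force: 59.4
time_s: 8.05
eef_pos: [0.5184, 0.0281, 0.2657]
eef_rot: [[-0.945, 0.327, -0.0], [0.327, 0.945, 0.0], [0.0, 0.0, -1.0]]
force: [0.2, 0.5, -6.3]
grip_width: 0.0078
gripper_force: 59.7
8.05 [0.5184 0.0281 0.2657] [[-0.945, 0.327, -0.0], [0.327, 0.945, 0.0], [0.0, 0.0, -1.0]] F [ 0.2  0.5 -6.3] M [ 0.34 -0.02  0.01] w 0.0078 59.708751164143905 [-0.35  0.34  0.25  2.06 -0.12  0.75  1.21]
```

```bash
python3 -m crank '{"travel":[[0,0,0],[0,0,0],[0,0,0],[0,0,0],[0,0,0]],"rot":[[0,0,1],[0,0,1],[0,0,1],[0,0,1],[0,0,1]],"hand":[-1,-1,-1,-1,-1]}' | head -3
python3 -m crank '{"travel":[[0,0,0],[0,0,0],[0,0,0],[0,0,0],[0,0,0]],"rot":[[0,0,1],[0,0,1],[0,0,1],[0,0,1],[0,0,1]],"hand":[-1,-1,-1,-1,-1]}'| head -3
python3 -m crank '{"travel":[[0,0,0],[0,0,0],[0,0,0],[0,0,0],[0,0,0]],"rot":[[0,0,1],[0,0,1],[0,0,1],[0,0,1],[0,0,1]],"hand":[-1,-1,-1,-1,-1]}'| head -3
python3 -m crank '{"travel":[[0,0,0],[0,0,0],[0,0,0],[0,0,0],[0,0,0]],"rot":[[0,0,1],[0,0,1],[0,0,1],[0,0,1],[0,0,1]],"hand":[-1,-1,-1,-1,-1]}'| head -3
python3 -m crank '{"travel":[[0,0,0],[0,0,0],[0,0,0],[0,0,0],[0,0,0]],"rot":[[0,0,1],[0,0,1],[0,0,1],[0,0,1],[0,0,1]],"hand":[-1,-1,-1,-1,-1]}'| head -3
python3 -c "from h import *;st()"
```

```text
time_s: 8.55
eef_pos: [0.5185, 0.0287, 0.2656]
eef_rot: [[-0.743, 0.669, -0.0], [0.669, 0.743, 0.0], [0.0, 0.0, -1.0]]
time_s: 9.05
eef_pos: [0.5186, 0.0286, 0.2656]
eef_rot: [[-0.424, 0.906, 0.0], [0.906, 0.424, 0.0], [0.0, 0.0, -1.0]]
time_s: 9.55
eef_pos: [0.5186, 0.0286, 0.2657]
eef_rot: [[-0.038, 0.999, 0.0], [0.999, 0.038, 0.0], [0.0, 0.0, -1.0]]
time_s: 10.05
eef_pos: [0.5186, 0.0287, 0.2657]
eef_rot: [[0.354, 0.935, 0.0], [0.935, -0.354, -0.0], [0.0, 0.0, -1.0]]
time_s: 10.55
eef_pos: [0.5186, 0.0287, 0.2656]
eef_rot: [[0.69, 0.724, 0.0], [0.724, -0.69, -0.0], [-0.0, 0.0, -1.0]]
10.55 [0.5186 0.0287 0.2656] [[0.69, 0.724, 0.0], [0.724, -0.69, -0.0], [-0.0, 0.0, -1.0]] F [ 0.5 -0.5 -6.5] M [-0.18 -0.25  0.01] w 0.0076 59.658412752323784 [-0.75  0.43  0.83  2.08 -0.44  0.81 -0.42]
```

```bash
python3 -m crank '{"travel":[[0,0,0],[0,0,0],[0,0,0],[0,0,0],[0,0,0]],"rot":[[0,0,1],[0,0,1],[0,0,1],[0,0,1],[0,0,1]],"hand":[-1,-1,-1,-1,-1]}' | head -3
python3 -m crank '{"travel":[[0,0,0],[0,0,0],[0,0,0],[0,0,0],[0,0,0]],"rot":[[0,0,1],[0,0,1],[0,0,1],[0,0,1],[0,0,1]],"hand":[-1,-1,-1,-1,-1]}'| head -3
python3 -m crank '{"travel":[[0,0,0],[0,0,0],[0,0,0],[0,0,0]],"rot":[[0,0,1],[0,0,0.7],[0,0,0.33],[0,0,0]],"hand":[-1,-1,-1,-1]}'| head -3
python3 - <<'E'
from h import *
st()
N=["upper_tote_left","upper_tote_right","upper_tote_front","lower_tote_front","lower_tote_seats","lower_tote"]
for i in range(2):
  a=look("side",N);b=look("scene",N)
save(a,"d.png",1.5);save(b,"e.png",1.5)
E
```

```text
time_s: 11.05
eef_pos: [0.5186, 0.0287, 0.2656]
eef_rot: [[0.917, 0.398, 0.0], [0.398, -0.917, -0.0], [-0.0, 0.0, -1.0]]
time_s: 11.55
eef_pos: [0.5185, 0.0287, 0.2656]
eef_rot: [[1.0, 0.01, -0.0], [0.01, -1.0, -0.0], [-0.0, 0.0, -1.0]]
time_s: 11.95
eef_pos: [0.5185, 0.0285, 0.2655]
eef_rot: [[0.989, -0.149, -0.0], [-0.149, -0.989, -0.0], [-0.0, 0.001, -1.0]]
11.95 [0.5185 0.0285 0.2655] [[0.989, -0.149, -0.0], [-0.149, -0.989, -0.0], [-0.0, 0.001, -1.0]] F [-0.2 -0.5 -6. ] M [-0.35  0.01  0.03] w 0.008 59.65041306830244 [-0.9   0.55  1.12  2.09 -0.64  0.9  -1.13]
side upper_tote_left [0.5188 0.03   0.2785] 0.81
side upper_tote_left [ 0.3173 -0.148   0.1012] 0.72
side upper_tote_right [0.5374 0.1463 0.2719] 0.71
side upper_tote_right [ 0.4335 -0.1164  0.0976] 0.64
side upper_tote_front [0.4326 0.104  0.2696] 0.84
side lower_tote_front [0.6192 0.0718 0.1031] 0.64
side lower_tote_seats [0.5251 0.0844 0.0928] 0.92
side lower_tote_seats [0.51   0.0702 0.178 ] 0.24
side lower_tote [ 0.5278  0.0894 -0.0025] 0.58
scene upper_tote_left [ 0.3183 -0.1496  0.1014] 0.93
scene upper_tote_left [0
[... 792 characters left out ...]
side lower_tote_front [0.6173 0.0737 0.0998] 0.93
side lower_tote_seats [0.5262 0.0842 0.0933] 0.83
side lower_tote [ 0.5254  0.0905 -0.0022] 0.93
side lower_tote [ 0.6683 -0.2792  0.002 ] 0.37
side lower_tote [0.5244 0.0848 0.0929] 0.22
scene upper_tote_left [ 0.316  -0.1481  0.1019] 0.93
scene upper_tote_left [0.5196 0.0267 0.2737] 0.89
scene upper_tote_right [ 0.442  -0.1173  0.0989] 0.71
scene upper_tote_right [0.5337 0.1484 0.2693] 0.59
scene upper_tote_front [0.4296 0.1037 0.2729] 0.73
scene upper_tote_front [ 0.3564 -0.0463  0.1047] 0.61
scene lower_tote_front [0.6176 0.0752 0.1022] 0.65
scene lower_tote_seats [0.5296 0.0886 0.0881] 0.74
scene lower_tote [ 0.5288  0.0811 -0.0016] 0.86
```

View pics/d.png

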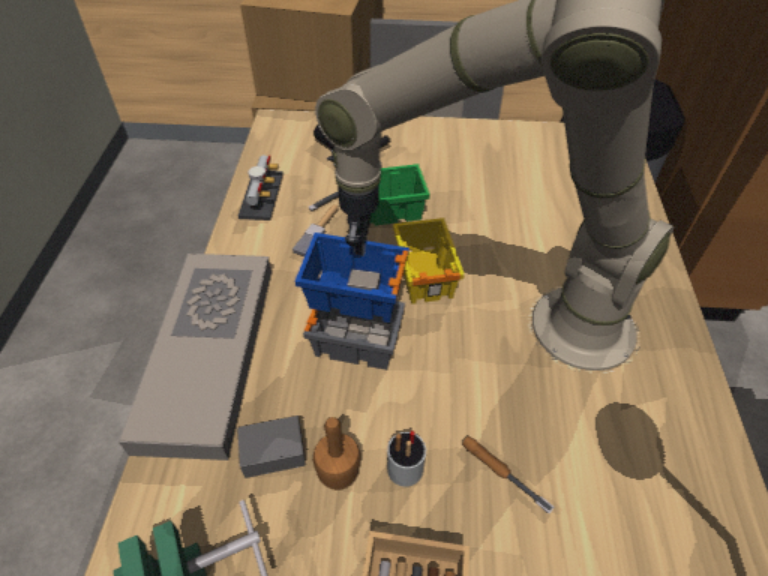

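The blue tote is turned end for end and hangs above the grey one, with its orange end at (400,270) and the grey lugs at (315,320). The sag is about 0.04 rad. I'll tilt it now.

```bash
python3 -m crank '{"travel":[[0,0.05,0],[0,0,0],[0,0,0],[0,0,0],[0,0,0]],"rot":[[0.45,0,0.05],[0,-0.4,0],[0,-0.6,0],[0,-0.6,0],[0,0,0]],"hand":[-1,-1,-1,-1,-1]}'
python3 - <<'E'
from h import *
st()
N=["upper_tote_left","upper_tote_right","upper_tote_front","upper_tote"]
for i in range(2):
  a=look("side",N);b=look("scene",N)
E
```

```text
time_s: 13.85
eef_pos: [0.5191, 0.0252, 0.2656]
eef_rot: [[0.981, -0.154, -0.121], [-0.148, -0.987, 0.054], [-0.128, -0.035, -0.991]]
force: [-0.2, -0.4, -5.5]
grip_width: 0.0079
gripper_force: 59.7
13.85 [0.5191 0.0252 0.2656] [[0.981, -0.154, -0.121], [-0.148, -0.987, 0.054], [-0.128, -0.035, -0.991]] F [-0.2 -0.4 -5.5] M [-0.44 -0.33  0.01] w 0.0079 59.66727435661596 [-0.8   0.59  1.07  2.01 -0.62  1.06 -1.12]
side upper_tote_left [ 0.3155 -0.1471  0.1004] 0.98
side upper_tote_left [0.5182 0.0234 0.2767] 0.83
side upper_tote_right [0.5353 0.1463 0.2743] 0.87
side upper_tote_right [ 0.4357 -0.1174  0.0979] 0.63
side upper_tote_right [ 0.5324  0.3928 -0.0007] 0.28
side upper_tote_front [ 0.3538 -0.0487  0.102 ] 0.9
side upper_tote_front [0.4332 0.0982 0.2822] 0.76
side upper_tote_front [0.5385 0.1418 0.2746] 0.66
side upper_tote [ 0.3759 -0.1366  0.0013] 0.78
side upper_tote [0.5125 0.0883 0.176 ] 0.56
side upper_tote [0.5258 0.089  0.0951] 0.15
scene upper_tote_left [0.5168 0.0272 0.274 ] 0.91
scene upper_tote_left [ 0.3148 -0.1483  0.1005] 0.72
scene upper_tote_right [0.5376 0.146
[... 410 characters left out ...]
987] 0.95
side upper_tote_right [0.5392 0.1414 0.2752] 0.6
side upper_tote_right [ 0.5336  0.3915 -0.0036] 0.27
side upper_tote_front [0.4334 0.1032 0.2867] 0.8
side upper_tote_front [ 0.3531 -0.0482  0.1004] 0.78
side upper_tote [0.5158 0.0908 0.1775] 0.85
side upper_tote [ 0.3731 -0.138   0.0004] 0.67
side upper_tote [0.5175 0.0228 0.2732] 0.67
scene upper_tote_left [0.5199 0.0257 0.2751] 0.62
scene upper_tote_right [0.538  0.1462 0.2747] 0.92
scene upper_tote_right [ 0.4385 -0.1171  0.0953] 0.58
scene upper_tote_front [ 0.3565 -0.0467  0.1055] 0.95
scene upper_tote_front [0.4347 0.1029 0.2863] 0.94
scene upper_tote [ 0.3819 -0.1364  0.0034] 0.7
scene upper_tote [0.5156 0.0869 0.1756] 0.63
```

```bash
python3 -m crank '{"travel":[[0.06,0.01,0.5],[0.055,0.015,0.5],[0,0,0],[0,0,0]],"rot":[[0,0,0],[0,0,0],[0,0,0],[0,0,0]],"hand":[-1,-1,-1,-1]}'
python3 - <<'E'
from h import *
s=st()
for n in ["upper_tote","upper_tote_front"]:
  for c in ["side","scene"]: look(c,[n])
p=camera("scene");q=p["frame"][150:260,230:350]
cv2.imwrite("pics/f.png",cv2.resize(q[:,:,::-1],None,fx=5,fy=5,interpolation=cv2.INTER_CUBIC))
E
```

```text
time_s: 15.25
eef_pos: [0.5176, 0.0258, 0.2158]
eef_rot: [[0.981, -0.154, -0.121], [-0.149, -0.987, 0.054], [-0.128, -0.035, -0.991]]
force: [0.6, -0.1, -6.5]
grip_width: 0.0079
gripper_force: 60.1
15.25 [0.5176 0.0258 0.2158] [[0.981, -0.154, -0.121], [-0.149, -0.987, 0.054], [-0.128, -0.035, -0.991]] F [ 0.6 -0.1 -6.5] M [-0.49 -0.33 -0.04] w 0.0079 60.11858574594953 [-0.75  0.65  1.01  2.07 -0.7   0.97 -1.05]
side upper_tote [0.5134 0.0911 0.1249] 0.69
side upper_tote [ 0.3756 -0.1387  0.0006] 0.57
scene upper_tote [0.517  0.0849 0.1286] 0.86
scene upper_tote [ 0.3802 -0.1375  0.0022] 0.86
side upper_tote_front [0.4366 0.0999 0.2356] 0.76
side upper_tote_front [ 0.3513 -0.0475  0.1002] 0.64
side upper_tote_front [ 4.799e-01 -3.736e-01  1.000e-04] 0.49
scene upper_tote_front [0.4353 0.1035 0.2381] 0.98
scene upper_tote_front [ 0.3565 -0.048   0.1036] 0.82
```

View pics/f.png

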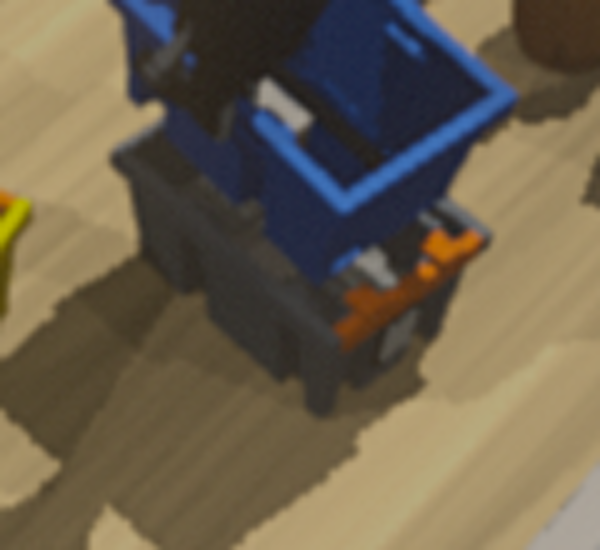

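The crop shows the blue plain end just above the mouth and inboard of the orange lugs at (365,300) and (450,245). I'll lower it to toe-in height.

```bash
python3 -m crank '{"travel":[[0.035,0.01,0.23],[0.03,0,0.2],[0,0,0],[0,0,0]],"rot":[[0,0,0],[0,0,0],[0,0,0],[0,0,0]],"hand":[-1,-1,-1,-1]}'
python3 - <<'E'
from h import *
s=st()
look("side",["upper_tote","lower_tote"]);look("scene",["upper_tote"])
E
```

```text
time_s: 16.1
eef_pos: [0.5178, 0.0261, 0.1932]
eef_rot: [[0.98, -0.154, -0.122], [-0.149, -0.987, 0.055], [-0.129, -0.035, -0.991]]
force: [-0.3, 0.5, -6.0]
grip_width: 0.0078
gripper_force: 60.1
16.1 [0.5178 0.0261 0.1932] [[0.98, -0.154, -0.122], [-0.149, -0.987, 0.055], [-0.129, -0.035, -0.991]] F [-0.3  0.5 -6. ] M [-0.52 -0.34  0.  ] w 0.0078 60.109301369375316 [-0.73  0.67  0.97  2.08 -0.74  0.94 -1.02]
side upper_tote [ 0.3774 -0.1391  0.0017] 0.9
side upper_tote [0.5137 0.0906 0.1021] 0.82
side lower_tote [ 0.5273  0.0895 -0.0017] 0.76
scene upper_tote [ 0.382  -0.1372  0.0031] 0.82
scene upper_tote [0.5169 0.0839 0.1051] 0.63
```

```bash
python3 -m crank '{"travel":[[0.1,0,-0.013],[0.1,0,-0.013],[0.08,0,-0.01],[0,0,0],[0,0,0]],"rot":[[0,0,0],[0,0,0],[0,0,0],[0,0,0],[0,0,0]],"hand":[-1,-1,-1,-1,-1]}'
python3 - <<'E'
from h import *
s=st()
look("side",["upper_tote","lower_tote"]);look("scene",["upper_tote","lower_tote_front"])
E
```

```text
time_s: 16.85
eef_pos: [0.5319, 0.024, 0.1936]
eef_rot: [[0.981, -0.154, -0.121], [-0.148, -0.987, 0.055], [-0.128, -0.036, -0.991]]
force: [-0.8, 0.2, -6.3]
grip_width: 0.0077
gripper_force: 60.1
16.85 [0.5319 0.024  0.1936] [[0.981, -0.154, -0.121], [-0.148, -0.987, 0.055], [-0.128, -0.036, -0.991]] F [-0.8  0.2 -6.3] M [-0.48 -0.31 -0.01] w 0.0077 60.11304732266581 [-0.71  0.69  0.97  2.05 -0.74  0.95 -1.03]
side upper_tote [ 0.3769 -0.1386 -0.0018] 0.66
side upper_tote [0.5277 0.0901 0.1025] 0.57
side lower_tote [ 0.53    0.0842 -0.0028] 0.59
scene upper_tote [0.5274 0.0854 0.1058] 0.92
scene upper_tote [ 0.381  -0.1381  0.0023] 0.61
scene lower_tote_front [0.6154 0.0757 0.101 ] 0.98
```

```bash
python3 -m crank '{"travel":[[0.03,0,-0.004],[0,0,0],[0,0,0]],"rot":[[0,0,0],[0,0,0],[0,0,0]],"hand":[-1,-1,-1]}'
python3 -m crank '{"travel":[[0.03,0,-0.004],[0,0,0],[0,0,0]],"rot":[[0,0,0],[0,0,0],[0,0,0]],"hand":[-1,-1,-1]}'
python3 -c "from h import *;st()"
```

```text
time_s: 17.45
eef_pos: [0.5335, 0.0239, 0.1937]
eef_rot: [[0.981, -0.154, -0.121], [-0.148, -0.987, 0.055], [-0.128, -0.036, -0.991]]
force: [0.4, 0.2, -5.8]
grip_width: 0.0075
gripper_force: 60.1
time_s: 17.75
eef_pos: [0.5349, 0.0237, 0.1937]
eef_rot: [[0.981, -0.154, -0.121], [-0.148, -0.987, 0.055], [-0.128, -0.036, -0.991]]
force: [-1.0, 0.3, -5.1]
grip_width: 0.0082
gripper_force: 60.2
17.75 [0.5349 0.0237 0.1937] [[0.981, -0.154, -0.121], [-0.148, -0.987, 0.055], [-0.128, -0.036, -0.991]] F [-1.   0.3 -5.1] M [-0.53 -0.17  0.02] w 0.0082 60.15818645741092 [-0.71  0.69  0.97  2.05 -0.74  0.96 -1.03]
```

```bash
python3 -m crank '{"travel":[[0.03,0,-0.004],[0,0,0],[0,0,0]],"rot":[[0,0,0],[0,0,0],[0,0,0]],"hand":[-1,-1,-1]}'
python3 -m crank '{"travel":[[0.02,0,-0.003],[0,0,0],[0,0,0]],"rot":[[0,0,0],[0,0,0],[0,0,0]],"hand":[-1,-1,-1]}'
python3 -c "from h import *;st();look('scene',['upper_tote','lower_tote_front']);look('side',['upper_tote'])"
```

```text
time_s: 18.05
eef_pos: [0.5355, 0.0233, 0.1937]
eef_rot: [[0.98, -0.154, -0.123], [-0.148, -0.987, 0.055], [-0.13, -0.036, -0.991]]
force: [-4.6, -0.8, -1.5]
grip_width: 0.0082
gripper_force: 60.6
time_s: 18.35
eef_pos: [0.5358, 0.0231, 0.1938]
eef_rot: [[0.98, -0.154, -0.124], [-0.148, -0.987, 0.056], [-0.131, -0.036, -0.991]]
force: [-8.7, 0.2, 1.4]
grip_width: 0.0078
gripper_force: 61.0
18.35 [0.5358 0.0231 0.1938] [[0.98, -0.154, -0.124], [-0.148, -0.987, 0.056], [-0.131, -0.036, -0.991]] F [-8.7  0.2  1.4] M [-0.45  1.58  0.32] w 0.0078 60.99364587716991 [-0.71  0.69  0.97  2.04 -0.74  0.96 -1.03]
scene upper_tote [ 0.3803 -0.1375  0.0032] 0.96
scene upper_tote [0.5327 0.0807 0.1063] 0.81
scene lower_tote_front [0.6175 0.0747 0.1012] 0.55
scene lower_tote_front [ 0.6718 -0.2758 -0.0037] 0.29
side upper_tote [0.5278 0.0879 0.1038] 0.97
side upper_tote [ 0.3753 -0.1375  0.0017] 0.87
```

It is home against the end: the contact gave −9 N in x at the expected position. I'll lower the front by rotating about the back bottom edge.

```bash
python3 -m crank '{"travel":[[-0.06,0.002,0.045],[-0.05,0.002,0.05],[0,0,0],[0,0,0]],"rot":[[0,0.3,0],[0,0.3,0],[0,0,0],[0,0,0]],"hand":[-1,-1,-1,-1]}'
python3 -c "from h import *;st()"
```

```text
time_s: 19.0
eef_pos: [0.531, 0.0241, 0.1897]
eef_rot: [[0.985, -0.154, -0.075], [-0.15, -0.987, 0.048], [-0.081, -0.036, -0.996]]
force: [-4.5, -0.8, -3.3]
grip_width: 0.0079
gripper_force: 60.5
19.0 [0.531  0.0241 0.1897] [[0.985, -0.154, -0.075], [-0.15, -0.987, 0.048], [-0.081, -0.036, -0.996]] F [-4.5 -0.8 -3.3] M [-0.67  1.03  0.18] w 0.0079 60.505324465048034 [-0.73  0.67  0.96  2.09 -0.77  0.89 -1.  ]
```

```bash
python3 -m crank '{"travel":[[-0.056,0.002,0.051],[-0.058,0.002,0.048],[0,0,0],[0,0,0]],"rot":[[0,0.34,0],[0,0.34,0],[0,0,0],[0,0,0]],"hand":[-1,-1,-1,-1]}'
python3 -c "from h import *;st()"
```

```text
time_s: 19.4
eef_pos: [0.5262, 0.0251, 0.1853]
eef_rot: [[0.988, -0.153, -0.02], [-0.153, -0.987, 0.04], [-0.026, -0.036, -0.999]]
force: [-1.6, -0.2, -5.4]
grip_width: 0.0081
gripper_force: 60.2
19.4 [0.5262 0.0251 0.1853] [[0.988, -0.153, -0.02], [-0.153, -0.987, 0.04], [-0.026, -0.036, -0.999]] F [-1.6 -0.2 -5.4] M [-0.48  0.37  0.14] w 0.0081 60.21718781652453 [-0.74  0.65  0.95  2.14 -0.82  0.8  -0.97]
```

```bash
python3 -m crank '{"travel":[[-0.055,0.002,0.045],[0,0,0],[0,0,0]],"rot":[[0,0.33,0],[0,0,0],[0,0,0]],"hand":[-1,-1,-1]}'
python3 - <<'E'
from h import *
st();N=["upper_tote_left","upper_tote_right","upper_tote_front","upper_tote"]
for i in range(2):
  b=look("scene",N);a=look("side",N)
cv2.imwrite("pics/g.png",cv2.resize(np.hstack([b["frame"][140:250,230:350],a["frame"][140:250,180:300]])[:,:,::-1],None,fx=3.3,fy=3.3,interpolation=cv2.INTER_CUBIC))
E
```

```text
time_s: 19.7
eef_pos: [0.5236, 0.0255, 0.1832]
eef_rot: [[0.988, -0.154, 0.006], [-0.154, -0.987, 0.035], [0.001, -0.036, -0.999]]
force: [-0.2, -0.0, -5.0]
grip_width: 0.0074
gripper_force: 60.1
19.7 [0.5236 0.0255 0.1832] [[0.988, -0.154, 0.006], [-0.154, -0.987, 0.035], [0.001, -0.036, -0.999]] F [-0.2 -0.  -5. ] M [-0.38  0.06  0.05] w 0.0074 60.08619795597042 [-0.75  0.64  0.95  2.16 -0.84  0.76 -0.95]
scene upper_tote_left [0.5248 0.0238 0.1928] 0.87
scene upper_tote_left [ 0.3181 -0.1505  0.102 ] 0.67
scene upper_tote_right [ 0.4379 -0.1186  0.0981] 0.82
scene upper_tote_right [0.542  0.1467 0.1981] 0.8
scene upper_tote_front [0.4385 0.1033 0.1942] 0.76
scene upper_tote_front [ 0.3559 -0.0457  0.1034] 0.67
scene upper_tote [0.5313 0.0837 0.0955] 0.64
scene upper_tote [ 0.3791 -0.1385  0.0031] 0.56
side upper_tote_left [0.5238 0.0244 0.1941] 0.87
side upper_tote_left [ 0.3173 -0.1491  0.0997] 0.63
side upper_tote_left [ 0.6675  0.3556 -0.002 ] 0.42
side upper_tote_right [ 0.435  -0.1188  0.0988] 0.78
side upper_tote_right [ 0.5246  0.0894 -0.0031] 0.74
side upper_tote_right [0.
[... 569 characters left out ...]
759 0.0042] 0.5
scene upper_tote [ 0.3825 -0.1379  0.0029] 0.98
scene upper_tote [0.5301 0.0865 0.0931] 0.96
scene upper_tote [0.5289 0.0845 0.0911] 0.66
side upper_tote_left [0.5233 0.0246 0.195 ] 0.77
side upper_tote_left [ 0.3163 -0.1467  0.1011] 0.71
side upper_tote_left [0.5304 0.0886 0.0898] 0.26
side upper_tote_right [ 0.4352 -0.122   0.0956] 0.85
side upper_tote_right [0.5401 0.1441 0.1933] 0.81
side upper_tote_right [0.2822 0.3111 0.0036] 0.34
side upper_tote_front [0.4376 0.1047 0.1906] 0.92
side upper_tote_front [ 0.3536 -0.0488  0.1   ] 0.75
side upper_tote_front [0.2845 0.3106 0.0014] 0.72
side upper_tote [ 0.3758 -0.1387 -0.0026] 0.79
side upper_tote [0.5313 0.0877 0.0931] 0.63
```

View pics/g.png

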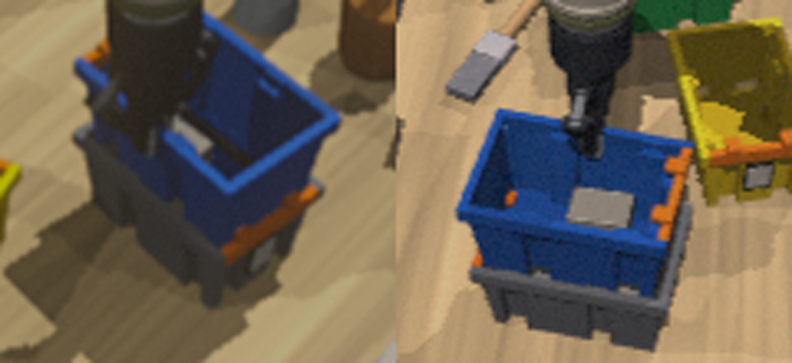

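The stack looks level, and an orange lug shows through the slot at about (512,198). The weight still hangs from the gripper, so I'll lower it onto the seats.

```bash
python3 -m crank '{"travel":[[0,0,0.016],[0,0,0],[0,0,0]],"rot":[[0,0,0],[0,0,0],[0,0,0]],"hand":[-1,-1,-1]}'
python3 -m crank '{"travel":[[0,0,0.016],[0,0,0],[0,0,0]],"rot":[[0,0,0],[0,0,0],[0,0,0]],"hand":[-1,-1,-1]}'
python3 -c "from h import *;st()"
```

```text
time_s: 21.0
eef_pos: [0.5227, 0.0255, 0.1821]
eef_rot: [[0.988, -0.154, 0.006], [-0.154, -0.987, 0.035], [0.001, -0.036, -0.999]]
force: [0.9, 0.0, -6.5]
grip_width: 0.0081
gripper_force: 60.1
time_s: 21.3
eef_pos: [0.5228, 0.0253, 0.182]
eef_rot: [[0.988, -0.154, 0.007], [-0.154, -0.987, 0.036], [0.001, -0.037, -0.999]]
force: [-3.8, -0.3, 4.8]
grip_width: 0.008
gripper_force: 61.6
21.3 [0.5228 0.0253 0.182 ] [[0.988, -0.154, 0.007], [-0.154, -0.987, 0.036], [0.001, -0.037, -0.999]] F [-3.8 -0.3  4.8] M [-0.29  0.66  0.04] w 0.008 61.58878826536238 [-0.74  0.64  0.94  2.17 -0.84  0.76 -0.95]
```

```bash
python3 -m crank '{"travel":[[0,0,0],[0,0,0],[0,0,0],[0,0,0],[0,0,0]],"rot":[[0,0,0],[0,0,0],[0,0,0],[0,0,0],[0,0,0]],"hand":[-0.8,-0.5,-0.3,-0.1,-0.1]}'
python3 - <<'E'
from h import *
st();N=["upper_tote_left","upper_tote_right","upper_tote_front","upper_tote"]
b=look("scene",N);a=look("side",N)
E
```

```text
time_s: 21.8
eef_pos: [0.5229, 0.0255, 0.1814]
eef_rot: [[0.988, -0.154, 0.007], [-0.154, -0.987, 0.035], [0.001, -0.036, -0.999]]
force: [0.6, -0.1, -0.3]
grip_width: 0.0384
gripper_force: 0.0
21.8 [0.5229 0.0255 0.1814] [[0.988, -0.154, 0.007], [-0.154, -0.987, 0.035], [0.001, -0.036, -0.999]] F [ 0.6 -0.1 -0.3] M [-0.08 -0.    0.02] w 0.0384 0.0 [-0.74  0.64  0.94  2.17 -0.84  0.76 -0.95]
scene upper_tote_left [0.5241 0.0251 0.1881] 0.78
scene upper_tote_left [ 0.3179 -0.1473  0.1007] 0.58
scene upper_tote_right [ 0.4389 -0.1181  0.0983] 0.84
scene upper_tote_right [0.5415 0.1467 0.1909] 0.63
scene upper_tote_front [ 0.3545 -0.0461  0.1057] 0.82
scene upper_tote_front [0.4384 0.1017 0.1861] 0.66
scene upper_tote_front [ 0.4828 -0.3756 -0.0017] 0.52
scene upper_tote [ 0.3855 -0.1357  0.0019] 0.75
scene upper_tote [0.5282 0.0833 0.0937] 0.56
scene upper_tote [0.5429 0.147  0.1913] 0.18
side upper_tote_left [ 0.3177 -0.1474  0.1021] 0.9
side upper_tote_left [ 0.5325  0.3943 -0.0025] 0.69
side upper_tote_left [0.5194 0.0217 0.1912] 0.65
side upper_tote_right [0.5408 0.1446 0.1896] 0.79
side upper_tote_right [ 0.4328 -0.12    0.0982] 0.66
side upper_tote_front [0.4411 0.0994 0.1894] 0.76
side upper_tote_front [ 0.353  -0.047   0.1007] 0.75
side upper_tote_front [4.037e-01 3.766e-01 3.000e-04] 0.42
side upper_tote [ 0.3754 -0.1346  0.0012] 0.96
side upper_tote [0.5319 0.0873 0.0899] 0.7
side upper_tote [0.5127 0.072  0.0915] 0.31
```

```bash
python3 -m crank '{"travel":[[0,0,-0.3],[0,0,-0.7],[0,0,-1],[0,0,-1],[0,0,-1]],"rot":[[0,0,0],[0,0,0],[0,0,0],[0,0,0],[0,0,0]],"hand":[-0.1,-0.1,-0.1,-0.1,-0.1]}'
python3 -m crank '{"travel":[[0,0,0],[0,0,0]],"rot":[[0,0,0],[0,0,0]],"hand":[-0.1,-0.1]}' >/dev/null
python3 - <<'E'
from h import *
N=["upper_tote_left","upper_tote_right","upper_tote_front","upper_tote","lower_tote_front","lower_tote","sample","point"]
st();p=look("wrist",N);b=look("scene",N);a=look("side",N)
cv2.imwrite("pics/h.png",cv2.resize(np.hstack([p["frame"],a["frame"]])[:,:,::-1],None,fx=.78,fy=.78,interpolation=cv2.INTER_AREA))
E
```

```text
time_s: 22.8
eef_pos: [0.5211, 0.0182, 0.3828]
eef_rot: [[0.988, -0.155, 0.005], [-0.155, -0.987, 0.034], [-0.0, -0.035, -0.999]]
force: [0.3, 0.7, -0.3]
grip_width: 0.0385
gripper_force: 0.0
23.0 [0.5217 0.0186 0.3821] [[0.988, -0.153, 0.008], [-0.153, -0.987, 0.037], [0.002, -0.038, -0.999]] F [-0.2  0.9 -0.9] M [-0.01  0.03  0.02] w 0.0383 0.0 [-0.99  0.41  1.24  1.94 -0.47  1.11 -1.28]
wrist upper_tote_left [0.5215 0.0262 0.1915] 0.81
wrist upper_tote_left [ 0.32   -0.1504  0.1001] 0.77
wrist upper_tote_right [0.542  0.1472 0.1938] 0.9
wrist upper_tote_right [ 0.4353 -0.1217  0.1012] 0.67
wrist upper_tote_front [0.4395 0.0948 0.1931] 0.74
wrist upper_tote_front [ 0.3531 -0.043   0.098 ] 0.61
wrist upper_tote [0.5298 0.0906 0.0907] 0.68
wrist upper_tote [ 0.3779 -0.1332  0.0007] 0.63
wrist sample [0.5095 0.068  0.0993] 0.81
wrist point [0.5358 0.112  0.0946] 0.69
wrist point [0.5291 0.0871 0.0914] 0.51
scene upper_tote_left [ 0.3156 -0.1457  0.1015] 0.77
scene upper_tote_left [0.5225 0.0248 0.1884] 0.76
scene upper_tote_right [0.5448 0.1441 0.191 ] 0.97
scene upper_tote_right [ 0.
[... 529 characters left out ...]
52 0.0912] 0.65
side upper_tote_left [0.5206 0.0257 0.1921] 0.86
side upper_tote_left [0.528  0.0872 0.0886] 0.71
side upper_tote_left [ 0.3185 -0.1464  0.0987] 0.66
side upper_tote_right [0.5383 0.1447 0.1885] 0.73
side upper_tote_right [ 0.4344 -0.1183  0.098 ] 0.64
side upper_tote_right [0.5244 0.0857 0.097 ] 0.54
side upper_tote_front [0.4388 0.1024 0.1901] 0.96
side upper_tote_front [ 0.3541 -0.0483  0.1014] 0.55
side upper_tote [0.5303 0.0882 0.089 ] 0.92
side upper_tote [ 3.748e-01 -1.338e-01 -3.000e-04] 0.64
side lower_tote_front [0.6234 0.0726 0.0978] 0.86
side lower_tote_front [0.4399 0.1024 0.1878] 0.73
side sample [0.514  0.0682 0.0988] 0.69
side point [0.5108 0.0703 0.0987] 0.24
```

View pics/h.png

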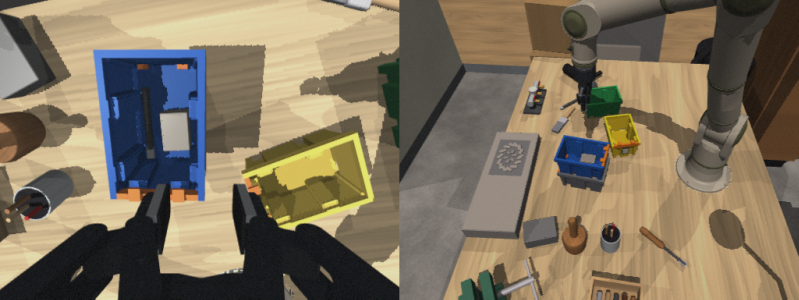

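Both lugs show through the slots at (145,68) and (182,68). The sample and the point are in the tote, it is level at about 92 mm and 3 to 4 mm towards the lugs, and the arm is clear.

```bash
python3 -c "from workcell import *;print(finish_job())"
```

```text
the job is handed in; nothing more can be done
None
```

The job is handed in, with no verdict returned: by my last camera check the blue tote stands level on the grey tote's seats, turned end for end with both lugs in its slots, and the sample and point are still in it.

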